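# Serve the long bread roll with the tongs

## Robot

A 6-joint arm with a two-finger parallel gripper is mounted at the origin on the work surface. World frame = base frame: x ahead of the robot, y to its left, z up, the work surface at z = 0. Lengths are in m, angles in rad, forces in N, time in s.
With the tool pointing down it reaches from about 0.35 to 0.85 m from the base axis. Payload 8.1 kg.
Tool frame: the origin (TCP) lies midway between the tips of the shut fingers; the grasp point (between the pads) lies 19 mm behind it (r.grip_depth is the distance from the TCP to the grasp point, in m); z points along the fingers, y is the line along which they close (so a half turn about z gives the same grasp; the last joint's range is limited). The gripper opens to 85 mm and grips with 20 to 120 N. Pads are 22 mm wide; open, the fingers measure 114 mm over their backs; the gripper's body (76 mm by 85 mm) begins 54 mm behind the grasp point. The pads swing forward as they close: fully open they stand 13 mm farther back than shut.
Start: joints at [1.08, 0.13, 1.488, -0, 1.523, -0.085], TCP at [0.237, 0.551, 0.231] pointing down, gripper open.
Joint ranges: [-2.96, 2.96], [-0.89, 2.26], [0.02, 2.5], [-1.34, 4.48], [0, 2.73], [-2.66, 2.66]. Speed limits (rad/s): [2.39, 2.39, 2.79, 3.14, 3.14, 3.14].

## Interface

Orientations are given as a unit quaternion [w, x, y, z].
In Python, from workcell import r, vision, ticket, sensors gives the robot as it stands (r), with the cameras (vision), the job (ticket) and the readings (sensors).
- The arm moves only by the tool inch_along, called after "Request:" as name(argument=value, ...) on one line, values as JSON. Schema: {"type":"object","properties":{"segments":{"type":"array","items":{"type":"number"},"minItems":6,"maxItems":48},"jaw":{"type":"number"},"grip_force":{"type":"number"},"only":{"type":"string"},"quiet":{"type":"boolean"},"lines":{"type":"string"}},"required":["segments"],"additionalProperties":false}. segments is one flat list of numbers that holds 1 to 8 rows one after another, with no inner brackets; each row has 6 numbers: dx, dy, dz in m, then a rotation vector rx, ry, rz in rad; each row shifts and turns the commanded pose from where the row before left it, along the tool's axes as they then stand; what a row does not reach is not made up. A row lasts 1/8 s, in which the tool goes at most 0.0625 m and 0.188 rad, less where a joint would pass 70% of its speed; a pose out of reach is approached as far as the arm can. jaw is the finger opening in m, set as the call begins (left out keeps the last). The fingers move at their own pace and stop on an object; grip_force is the grip in N (left out, the last holds). Time passes only in rows, so rows that do not move let the fingers close. The tool returns the time, the measured TCP pose, the force, the opening and the grip force at its end. only (a regular expression) keeps the lines of the reply that match it, lines (a string "A,B") keeps lines A to B, and quiet returns only ok. Input that does not fit is refused with a message, and nothing moves.
- sensors.observe(): the state, without advancing time (a new reading comes with each control period).
- vision.camera(name): name is "side" or "top" or "wrist"; returns the picture (400x640x3 uint8, blue, green, red); there is no depth.
- vision.get_calibration(name): a dict with "mtx" (3x3 intrinsics, pixels), "R" (3x3) and "t" (3): a world point X has camera coordinates R X + t; the wrist camera has in their place "T_tool_cam" (4x4, takes a point from camera to tool coordinates, whose origin is the TCP and whose axes are the flange's). Camera axes: x right, y down, z forward; pixel columns grow to the right and rows downward; lengths in m; the calibration is good to about 2 mm. A picture is of the moment at which its call begins: read the wrist's pose just before it. get_calibration takes no time and is no camera call.
- ticket.finish_job(): hands the job in; it is judged then, once.
The state is a dict: "t": time; "qpos": joint angles; "qd": joint speeds; "effort": joint torques, N m; "ee_pos": TCP position; "ee_rot": TCP orientation; "contact_force": force on the tool from outside, world axes, zero at the start; "ft_torque": the same for the moment, N m; "gripper_width": finger opening in m; "grip_force": force on a finger pad.
Only numpy, scipy, OpenCV 4.12 (cv2) and the standard library are available. Lean on these libraries where they do the work, as an engineer would, in place of code of your own. Each camera call takes 0.05 s, during which the arm holds its last target. There are 200 camera calls.

## Task

Pick up the kitchen tongs with the gripper across both their arms, and with them, not with the gripper itself, take the long bread roll off the wooden board. Finish holding the roll in the closed tongs over the middle of the plate, about 15 cm above it: do not put it down or let go. Leave the round bun, the plate, the mug, the jar and the mill where they are.

Things in the scene. Friction and masses are not known exactly. Their poses are not given: they have to be found in the camera images.
- tongs: Steel kitchen tongs, 240 mm long, 0.1 kg, lying on their side, 22 mm tall. Origin on the underside midway between the two black handle pads; x towards the jaws, y across, z up. Hinge at x = -110 mm. Pads from x = -40 to +40 mm, upright, full height: grip across them along y. Over the pads they measure 58 mm open, 44 mm (pads parallel) when closed on the roll.
- tongs_left: The tongs' left arm (+y side): steel strip with black pad. Origin on its hinge, at x = -110, y = +12 mm of the tongs, underside. Turned like the tongs when open, 0.065 rad inwards when closed on the roll. Both arms move together and spring open by themselves (about 5 N on each pad open, 8 N closed on the roll), so they must be kept squeezed.
- tongs_right: The tongs' right arm (-y side), mirror image of the left; origin at x = -110, y = -12 mm of the tongs. Each mm of squeeze over the pads closes the jaws by 2 mm: squeezed to about 53 mm over the pads, the tongs can be carried with the jaws still about 65 mm apart. A grip of about 40 N closes them firmly on the roll.
- jaws (a point): Point midway between the two flat jaws of the tongs: 105 mm ahead (+x) of the tongs' origin and 11 mm above their underside; axes as the tongs'. The jaws are 40 mm long (from 85 to 125 mm ahead of the origin), 22 mm tall and 3 mm thick; 74 mm between them when open.
- roll: Long brown bread roll, 76 mm (x) by 46 mm (y) by 42 mm tall, about 45 g, firm, with rounded edges and three pale slashes on top. Origin at the centre of its underside; to be taken across its 46 mm width, tongs along its long axis x.
- bun: Round brown bun, 60 mm across, 39 mm tall, pale cross on top; origin at the centre of its underside. It lies on the board beside the long roll, centres about 110 mm apart. To be left alone.
- board: Wooden board fixed to the counter, 200 mm (x) by 220 mm (y), 15 mm thick; origin at the centre of its underside. The roll and the bun lie on it.
- plate: White round plate, 190 mm across, 18 mm tall, loose; origin at the centre of its underside.
- mug: White mug, 80 mm across, 90 mm tall, origin at the centre of its underside. To be left alone.
- jar: Amber glass jar, 70 mm across, 100 mm tall, origin at the centre of its underside. To be left alone.
- mill: Dark wooden pepper mill, 52 mm across, 140 mm tall, origin at the centre of its underside. To be left alone.

How it is judged:
On the way, in this order (a step that is already met when the one before it is completed fails the run):
1. the tongs are lifted clear of the counter in the gripper (height (world z) of tongs above 0.012 m and contact force between the fingers and tongs_left above 0.5 N and contact force between the fingers and tongs_right above 0.5 N), for 0.1 s.
2. both jaws close on the roll where it lies (contact force between each of tongs_left, tongs_right and roll above 1 N and contact force between the fingers and tongs_left above 0.5 N and contact force between the fingers and tongs_right above 0.5 N and distance of roll from where it was at the start of the episode below 0.05 m), for 0.2 s.
At the end, for the whole second after the job is handed in: The roll is pinched between both jaws (over 1 N each) of the tongs, which the gripper holds on both sides; its underside is 10 to 30 cm above the counter, its centre within 50 mm of the plate's centre seen from above, at rest, touching neither gripper, plate nor board (contact force between each of tongs_left, tongs_right and roll above 1 N and contact force between the fingers and tongs_left above 0.5 N and contact force between the fingers and tongs_right above 0.5 N and height (world z) of roll between 0.1 and 0.3 m and horizontal distance between roll and plate below 0.05 m and height (world z) of tongs above 0.08 m and linear speed of roll below 0.05 m/s and contact force between the fingers and roll below 0.1 N and contact force between each of roll, tongs and plate below 0.05 N and contact force between roll and board below 0.05 N); the arm keeps its last pose, push and grip.
It fails at once if the robot itself touches the roll (contact force between any of the fingers, the arm and roll above 0.5 N).
It fails at once if the bun, plate, mug, jar or mill is shifted by over 30 mm or tipped ((distance of bun from where it was at the start of the episode above 0.03 m or angle between bun's own z axis and vertical above 0.3 rad) or (distance of plate from where it was at the start of the episode above 0.03 m or angle between plate's own z axis and vertical above 0.3 rad) or (distance of mug from where it was at the start of the episode above 0.03 m or angle between mug's own z axis and vertical above 0.3 rad) or (distance of jar from where it was at the start of the episode above 0.03 m or angle between jar's own z axis and vertical above 0.3 rad) or (distance of mill from where it was at the start of the episode above 0.03 m or angle between mill's own z axis and vertical above 0.3 rad)).
It also fails if it takes over 43 s, if anything falls off the work surface, if the arm or the gripper's body presses on something with over 40 N, if the wrist force passes 120 N, or if a joint passes its speed limit or range.

## Working session

There is one attempt and no reset: what is moved stays moved. The work goes in short steps, Python scripts to look and compute and a tool call to move; the robot and the scene stay as the last step left them, time stands still between calls to the robot, and variables do not carry over. Pictures are saved under pics/ and viewed, at most 10 in all, crops included, and the job is handed in when it is done.

```bash
ls; mkdir -p pics; python3 - <<'E'
from workcell import r, vision, ticket, sensors
import cv2,json
for n in("top","side"):
    cv2.imwrite(f"pics/{n}0.png",vision.camera(n)); c=vision.get_calibration(n); print(n,c)
s=sensors.observe(); print(s["t"],s["ee_pos"],s["ee_rot"],s["gripper_width"],r.grip_depth); print(vision.get_calibration("wrist"))
E
```

```text
pics
workcell.py
top {'mtx': array([[460.75321202,   0.        , 324.65578976],
       [  0.        , 460.75321202, 202.05785575],
       [  0.        ,   0.        ,   1.        ]]), 'R': array([[-0.00714519, -0.99991885, -0.01054713],
       [-0.98397933,  0.00890946, -0.17805985],
       [ 0.17813937,  0.00910589, -0.98396313]]), 't': array([-0.00219047,  0.56560996,  1.21023199])}
side {'mtx': array([[456.37953209,   0.        , 314.83473607],
       [  0.        , 456.37953209, 198.02472776],
       [  0.        ,   0.        ,   1.        ]]), 'R': array([[-0.99550288, -0.09393525,  0.01225511],
       [-0.0566414 ,  0.48653041, -0.87182562],
       [ 0.07593268, -0.86859906, -0.48966304]]), 't': array([0.56589684, 0.08275161, 1.16434634])}
0.1 [0.23660385 0.55082026 0.23035281] [-2.32325903e-04  2.01501655e-01  9.79487811e-01 -8.10463421e-04] 0.0849713850594747 0.0187
{'mtx': array([[283.69427355,   0.        , 314.69550116],
       [  0.        , 283.69427355, 199.71695406],
       [  0.        ,   0.        ,   1.        ]]), 'T_tool_cam': array([[ 9.79245366e-04, -9.55461205e-01, -2.95115107e-01,
         7.47019640e-02],
       [ 9.99999517e-01,  9.61212759e-04,  2.06168337e-04,
        -5.36841634e-04],
       [ 8.66825582e-05, -2.95115166e-01,  9.55461685e-01,
        -1.43047303e-01],
       [ 0.00000000e+00,  0.00000000e+00,  0.00000000e+00,
         1.00000000e+00]])}
```

View pics/top0.png

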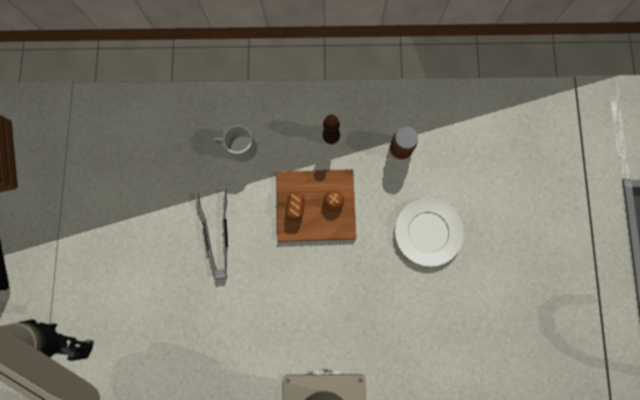

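View pics/side0.png

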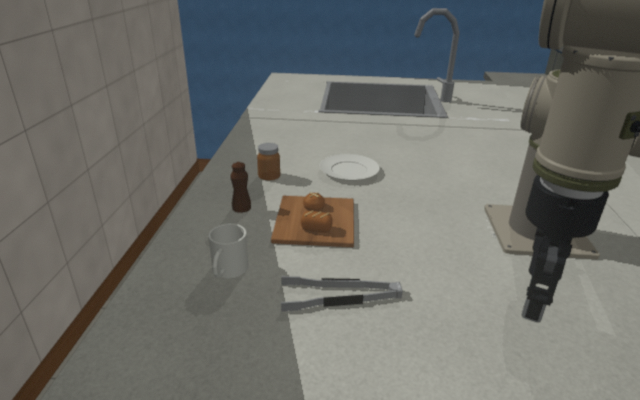

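The top view shows the tongs with the hinge at about (221,275) and the jaw tips at (198,195) and (226,192). The roll is at (295,207), the bun at (333,202) and the plate at (429,233). The side view agrees: roll at (317,222), pads around (342,290), plate at (350,168).

```bash
cat > h.py <<'E'
import numpy as np, cv2
from workcell import r, vision, ticket, sensors
from scipy.spatial.transform import Rotation as Ro
def tool():
    s=sensors.observe(); q=np.array(s["ee_rot"]); return Ro.from_quat(q[[1,2,3,0]]).as_matrix(), np.array(s["ee_pos"])
def cam(n):
    c=vision.get_calibration(n); K=c["mtx"]
    if n!="wrist": return K,c["R"].T,-c["R"].T@c["t"]
    T=c["T_tool_cam"]; R,p=tool(); return K,R@T[:3,:3],R@T[:3,3]+p
def rays(C,px):
    K,R,o=C; px=np.atleast_2d(np.asarray(px,float)); d=np.c_[px,np.ones(len(px))]@np.linalg.inv(K).T@R.T
    return o,d/np.linalg.norm(d,axis=1)[:,None]
def plane(C,px,z):
    o,d=rays(C,px); return o+d*((z-o[2])/d[:,2])[:,None]
def tri(Ca,a,Cb,b):
    A=np.zeros((3,3)); y=np.zeros(3); L=[]
    for C,p in((Ca,a),(Cb,b)):
        o,d=rays(C,p); P=np.eye(3)-np.outer(d[0],d[0]); A+=P; y+=P@o; L.append((P,o))
    X=np.linalg.solve(A,y); return X,[np.linalg.norm(P@(X-o)) for P,o in L]
def blobs(m,amin=30):
    n,l,st,c=cv2.connectedComponentsWithStats(m.astype(np.uint8)); return [(c[i].round(1),st[i],l==i) for i in range(1,n) if st[i,4]>=amin]
E
python3 - <<'E'
from h import *
t=cam("top");s=cam("side")
for n,p,z in(("hinge",(221,275),.02),("jl",(198,195),.02),("jr",(226,192),.02),("padL",(207,240),.02),("padR",(226,232),.02),("roll",(295,207),.057),("bun",(333,202),.054),("plate",(429,233),.015),("mug",(238,140),.09),("mill",(331,120),.14),("jar",(405,135),.1)):
    print(n,plane(t,p,z)[0].round(3))
print(tri(t,(295,203),s,(317,215)),tri(t,(429,233),s,(350,167)))
E
```

```text
hinge [0.371 0.278 0.02 ]
jl [0.595 0.351 0.02 ]
jr [0.603 0.272 0.02 ]
padL [0.467 0.32  0.02 ]
padR [0.489 0.268 0.02 ]
roll [0.552 0.074 0.057]
bun [ 0.565 -0.03   0.054]
plate [ 0.482 -0.295  0.015]
mug [0.732 0.228 0.09 ]
mill [ 0.768 -0.026  0.14 ]
jar [ 0.738 -0.225  0.1  ]
(array([0.55995386, 0.07430297, 0.05320382]), [np.float64(0.0032430414058873783), np.float64(0.003243041405887361)]) (array([ 0.48333892, -0.29625464,  0.01131055]), [np.float64(0.0007655598625571859), np.float64(0.0007655598625571632)])
```

Request:
inch_along(segments=[-0.046, -0.02, 0, 0, 0, 0, -0.046, -0.02, 0, 0, 0, 0, -0.046, -0.02, 0, 0, 0, 0, -0.046, -0.02, 0, 0, 0, 0, -0.046, -0.02, 0, 0, 0, 0, -0.046, -0.02, 0, 0, 0, 0, -0.046, -0.02, 0, 0, 0, 0], jaw=0.085, grip_force=30)

```text
t: 0.98
ee_pos: [0.4781, 0.2941, 0.2309]
ee_rot: [-0.0, 0.201, 0.979, -0.0]
contact_force: [0.1, 0.6, 0.5]
gripper_width: 0.0853
grip_force: 0.0
```

Request:
inch_along(segments=[0, 0, 0, 0, 0, -0.18, 0, 0, 0, 0, 0, -0.18, 0, 0, 0, 0, 0, -0.18, 0, 0, 0, 0, 0, 0, 0, 0, 0, 0, 0, 0])

```text
t: 1.6
ee_pos: [0.4772, 0.2955, 0.231]
ee_rot: [-0.0, -0.065, 0.998, -0.0]
contact_force: [-0.5, 0.1, -0.1]
gripper_width: 0.085
grip_force: 0.0
```

```bash
python3 - <<'E'
from h import *
print(tool()); im=vision.camera("wrist"); cv2.imwrite("pics/w1.png",im)
E
```

```text
(array([[-9.91535919e-01, -1.29831750e-01, -4.88010344e-04],
       [-1.29831639e-01,  9.91536021e-01, -2.53309133e-04],
       [ 5.16767403e-04, -1.87805922e-04, -9.99999849e-01]]), array([0.4772215 , 0.29551288, 0.23101614]))
```

View pics/w1.png

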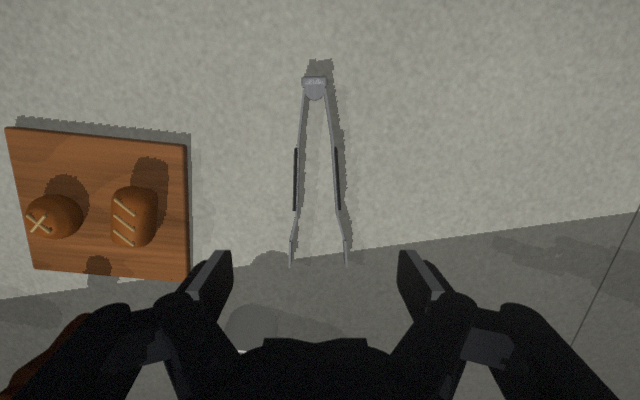

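The wrist view shows the tongs with the hinge at (315,85), the pads at about (296,180) and (338,178), and the jaw tips at (292,265) and (346,263). The roll is at (134,217). I'll take a second wrist position for the heights.

```bash
cat >> h.py <<'E'
def pads(im,roi):
    x0,y0,x1,y1=roi; g=im.max(2)[y0:y1,x0:x1]; out=[]
    for c,st,m in blobs(g<42,25):
        p=np.argwhere(m)[:,::-1]+[x0,y0]; (cx,cy),(w,h),a=cv2.minAreaRect(p.astype(np.float32)); vx,vy,_,_=cv2.fitLine(p.astype(np.float32),2,0,.01,.01).ravel()
        out.append((cx,cy,round(w),round(h),len(p),vx,vy))
    return out
def slashes(im):
    h=cv2.cvtColor(im,cv2.COLOR_BGR2HSV); return (im[...,2]>150)&(im[...,2].astype(int)-im[...,0]>45)
E
python3 - <<'E'
from h import *
import pickle
im=cv2.imread("pics/w1.png"); C=cam("wrist"); pickle.dump(C,open("C1","wb"))
for p in pads(im,(275,130,360,225)): print(np.round(p,2), plane(C,p[:2],.022).round(4))
print([(c,st) for c,st,m in blobs(slashes(im),4)])
E
```

```text
[3.3664e+02 1.6703e+02 1.8000e+01 2.0000e+00 2.8000e+01 7.0000e-02
 1.0000e+00] [[0.4645 0.3209 0.022 ]]
[(array([123.4, 207.5]), array([114, 200,  20,  16,  29], dtype=int32)), (array([ 36.9, 224.2]), array([ 30, 217,  14,  15,  41], dtype=int32)), (array([123.1, 223.1]), array([114, 216,  19,  15,  29], dtype=int32)), (array([122.6, 238.1]), array([114, 231,  19,  15,  25], dtype=int32))]
```

Request:
inch_along(segments=[0.025, -0.05, 0, 0, 0, 0, 0.025, -0.05, 0, 0, 0, 0, 0.025, -0.02, 0, 0, 0, 0, 0, 0, 0, 0, 0, 0, 0, 0, 0, 0, 0, 0])

```text
t: 2.28
ee_pos: [0.4196, 0.167, 0.2317]
ee_rot: [0.001, -0.066, 0.998, 0.0]
contact_force: [0.5, -0.5, 0.1]
gripper_width: 0.0851
grip_force: 0.0
```

```bash
python3 - <<'E'
from h import *
import pickle
C=cam("wrist"); im=vision.camera("wrist"); pickle.dump(C,open("C2","wb")); cv2.imwrite("pics/w2.png",im)
print([(c,st) for c,st,m in blobs(slashes(im),4)])
E
```

```text
[(array([236.4, 267.2]), array([234, 265,   6,   5,   8], dtype=int32)), (array([148. , 277.6]), array([140, 270,  16,  14,  33], dtype=int32)), (array([143. , 273.8]), array([141, 272,   5,   4,   5], dtype=int32)), (array([235.2, 281.8]), array([234, 281,   3,   3,   5], dtype=int32)), (array([232.8, 294.6]), array([231, 293,   4,   4,   5], dtype=int32))]
```

View pics/w2.png

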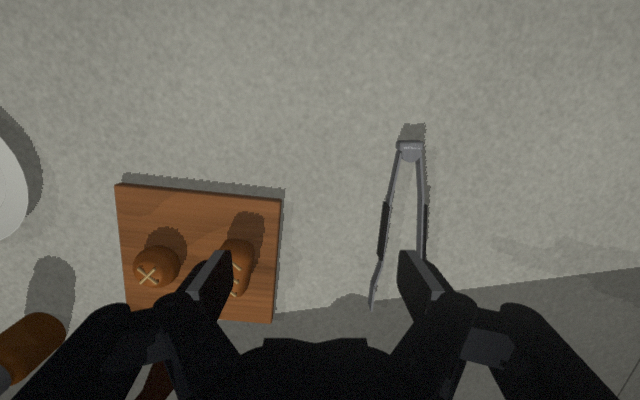

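The roll is hidden behind a finger at (236,270), so I'll shift forward and sideways to see both the roll and the tongs.

Request:
inch_along(segments=[-0.04, -0.04, 0, 0, 0, 0, -0.04, -0.04, 0, 0, 0, 0, -0.03, -0.03, 0, 0, 0, 0, 0, 0, 0, 0, 0, 0, 0, 0, 0, 0, 0, 0])

```text
t: 2.95
ee_pos: [0.5428, 0.073, 0.2306]
ee_rot: [-0.001, -0.067, 0.998, 0.0]
contact_force: [-0.1, 0.2, -0.4]
gripper_width: 0.0849
grip_force: 0.0
```

```bash
python3 - <<'E'
from h import *
import pickle
C=cam("wrist"); im=vision.camera("wrist"); pickle.dump(C,open("C3","wb")); cv2.imwrite("pics/w3.png",im)
a=cv2.imread("pics/w1.png")
c=np.hstack([cv2.resize(a[50:280,250:370],None,fx=2.4,fy=2.4,interpolation=cv2.INTER_CUBIC),cv2.resize(im[40:280,200:440],None,fx=2,fy=2.3,interpolation=cv2.INTER_CUBIC)])
cv2.imwrite("pics/c3.png",c);print(c.shape)
print([(c,st) for c,st,m in blobs(slashes(im),4)])
E
```

```text
(552, 768, 3)
[(array([238.5, 117.8]), array([237, 117,   4,   2,   4], dtype=int32)), (array([318.6, 177.2]), array([310, 169,  19,  18,  66], dtype=int32)), (array([223.2, 198.6]), array([213, 186,  21,  22, 217], dtype=int32)), (array([314.4, 194. ]), array([306, 186,  18,  18,  67], dtype=int32)), (array([202.6, 201.2]), array([198, 200,  10,   3,  12], dtype=int32)), (array([308.3, 209.9]), array([301, 202,  19,  17, 102], dtype=int32)), (array([192.3, 211.7]), array([190, 211,   6,   2,   9], dtype=int32)), (array([198. , 212.4]), array([197, 212,   3,   2,   5], dtype=int32)), (array([205.2, 213.1]), array([201, 212,   9,   3,  13], dtype=int32)), (array([211.8, 213.6]), array([211, 213,   3,   2,   5], dtype=int32)), (array([215.8, 214.5]), array([215, 214,   3,   2,   4], dtype=int32)), (array([222.2, 215. ]), array([219, 214,   7,   3,   8], dtype=int32)), (array([267.8, 224.7]), array([216, 219, 107,  12, 346], dtype=int32)), (array([328.5, 230.2]), array([327, 230,   4,   2,   4], dtype=int32))]
```

View pics/w3.png

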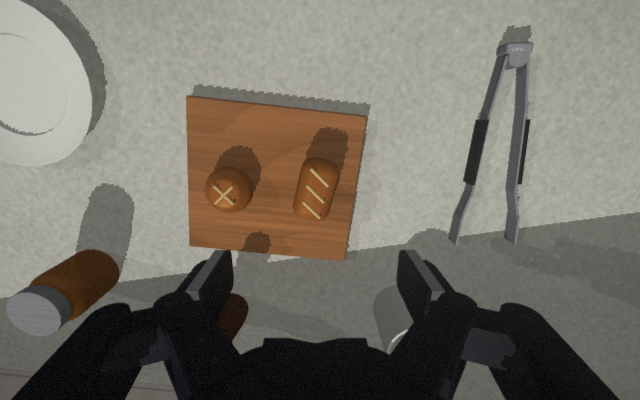

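```bash
python3 - <<'E'
import cv2,numpy as np
a=cv2.imread("pics/w1.png"); b=cv2.imread("pics/w3.png")
for im,x0,x1,ys in((a,285,360,(120,150,165,180,195,210,225,245,260)),):
    for y in ys:
        g=im[y,x0:x1].max(1).astype(int); print(y,"dark",[x0+i for i in np.flatnonzero(g<50)]," g",list(g[::1]))
E
```

```text
120 dark []  g [np.int64(151), np.int64(151), np.int64(153), np.int64(155), np.int64(151), np.int64(149), np.int64(149), np.int64(147), np.int64(148), np.int64(149), np.int64(150), np.int64(151), np.int64(150), np.int64(154), np.int64(135), np.int64(118), np.int64(113), np.int64(89), np.int64(91), np.int64(88), np.int64(88), np.int64(85), np.int64(129), np.int64(140), np.int64(141), np.int64(142), np.int64(145), np.int64(145), np.int64(143), np.int64(138), np.int64(139), np.int64(137), np.int64(144), np.int64(144), np.int64(140), np.int64(142), np.int64(140), np.int64(141), np.int64(146), np.int64(154), np.int64(156), np.int64(154), np.int64(115), np.int64(107), np.int64(118), np.int64(114), np.int64(100), np.int64(95), np.int64(96), np.int64(94), np.int64(93), np.int64(94), np.int64(88), np.int64(90), np.int64(90), np.int64(135), np.int64(146), np.int64(146), np.int64(144), np.int64(143), np.int64(144), np.int64(146), np.int64(146), np.int64(150), np.int64(152), np.int64(151), np.int64(150), np.int64(150), np.int64(152), np.int64(155), np.int64(156), np.int64(156), np.int64(153), np
[... 8530 characters left out ...]
p.int64(94), np.int64(98), np.int64(97), np.int64(99), np.int64(98), np.int64(100), np.int64(99), np.int64(97), np.int64(102), np.int64(99), np.int64(100), np.int64(100), np.int64(105), np.int64(102), np.int64(102), np.int64(103), np.int64(100), np.int64(97), np.int64(96), np.int64(95), np.int64(99), np.int64(102), np.int64(100), np.int64(97), np.int64(97), np.int64(98), np.int64(103), np.int64(98), np.int64(101), np.int64(99), np.int64(98), np.int64(99), np.int64(98), np.int64(78), np.int64(111), np.int64(119), np.int64(105), np.int64(95), np.int64(91), np.int64(90), np.int64(87), np.int64(92), np.int64(92), np.int64(95), np.int64(92), np.int64(88), np.int64(90), np.int64(92), np.int64(92)]
```

The w3 view shows the roll at (317,190), with slashes centred at (319,177), (314,194) and (308,210). The pads are at (475,150) and (524,152), and the hinge is at (515,48). Next I'll compute poses from the w1 and w3 pair.

```bash
python3 - <<'E'
from h import *
import pickle
C1,C3=[pickle.load(open(f,"rb")) for f in("C1","C3")]
a=cv2.imread("pics/w1.png"); b=cv2.imread("pics/w3.png")
def dark(im,roi,th):
    x0,y0,x1,y1=roi; m=im.max(2)[y0:y1,x0:x1]<th
    c,st,m=max(blobs(m,5),key=lambda q:q[1][4]); p=np.argwhere(m)[:,::-1]+[x0,y0]
    ys=np.unique(p[:,1]); return {y:(p[p[:,1]==y,0].min(),p[p[:,1]==y,0].max()) for y in ys}
L1=dark(a,(285,130,305,225),62); R1=dark(a,(330,130,345,225),76); L3=dark(b,(455,105,495,200),62); R3=dark(b,(514,105,535,200),62)
for n,D in(("L1",L1),("R1",R1),("L3",L3),("R3",R3)):
    k=sorted(D); print(n,k[0],k[-1],D[k[1]],D[k[len(k)//2]],D[k[-2]])
# hinge to axis
for z in(.022,):
    P=plane(C1,[(293,178.5),(339.5,178.5),(316,150),(316.7,195),(318.2,260)],z); print(P.round(4)); print("w",np.linalg.norm(P[0]-P[1])); print("yaw",[np.arctan2(*(P[j]-P[i])[1::-1]) for i,j in((2,3),(2,4),(3,4))])
for p,q in(((123.4,207.5),(318.6,177.2)),((123.1,223.1),(314.4,194)),((122.6,238.1),(308.3,209.9))):
    print("slash",tri(C1,p,C3,q), plane(C3,q,.057))
P=plane(C3,[(318.6,177.2),(308.3,209.9)],.057);print("roll yaw",np.arctan2(*(P[1]-P[0])[1::-1]))
# roll outline w3
h=cv2.cvtColor(b,cv2.COLOR_BGR2HSV); 
for y in(160,170,180,190,200,210,218): print(y,[int(v) for v in b[y,285:350:2,2]])
E
```

```text
L1 148 210 (np.int64(295), np.int64(296)) (np.int64(294), np.int64(296)) (np.int64(293), np.int64(295))
R1 146 209 (np.int64(334), np.int64(336)) (np.int64(336), np.int64(338)) (np.int64(338), np.int64(340))
L3 119 184 (np.int64(476), np.int64(487)) (np.int64(470), np.int64(481)) (np.int64(468), np.int64(474))
R3 120 183 (np.int64(526), np.int64(529)) (np.int64(522), np.int64(525)) (np.int64(518), np.int64(520))
[[0.4864 0.2682 0.022 ]
 [0.4786 0.3267 0.022 ]
 [0.4469 0.2924 0.022 ]
 [0.504  0.301  0.022 ]
 [0.597  0.3156 0.022 ]]
w 0.05904360394975533
yaw [np.float64(0.1488681564176902), np.float64(0.15334303297094215), np.float64(0.1560890309984252)]
slash (array([0.53806239, 0.07629946, 0.05858197]), [np.float64(0.00043079134173046416), np.float64(0.00043079134173034354)]) [[0.53798484 0.07624556 0.057     ]]
slash (array([0.55847942, 0.07425155, 0.05794267]), [np.float64(0.0003769523434096218), np.float64(0.00037695234340959363)]) [[0.55836951 0.07417993 0.057     ]]
slash (array([0.58026115, 0.06990624, 0.05429717]), [np.float64(0.0006207492195365596), np.float64(0.0006207492195
[... 533 characters left out ...]
129, 129, 129, 129, 127]
190 [130, 130, 126, 127, 122, 118, 101, 121, 126, 130, 138, 144, 168, 185, 127, 138, 141, 137, 138, 137, 133, 129, 122, 111, 97, 106, 116, 119, 114, 116, 119, 120, 121]
200 [139, 139, 138, 134, 128, 107, 119, 125, 137, 116, 146, 152, 149, 147, 142, 140, 140, 161, 192, 131, 121, 114, 107, 85, 116, 118, 114, 115, 111, 111, 106, 109, 114]
210 [147, 147, 149, 145, 128, 125, 134, 138, 151, 157, 153, 156, 166, 193, 129, 139, 144, 140, 132, 121, 112, 99, 85, 130, 128, 132, 131, 127, 129, 129, 130, 123, 129]
218 [148, 145, 144, 143, 141, 143, 140, 143, 139, 139, 137, 139, 137, 137, 135, 135, 149, 187, 124, 114, 122, 128, 123, 121, 123, 124, 124, 125, 125, 123, 127, 130, 129]
```

```bash
python3 - <<'E'
from h import *
import pickle
C1,C3=[pickle.load(open(f,"rb")) for f in("C1","C3")]
print(tri(C1,(296.9,148),C3,(488,119.5)),tri(C1,(295.6,210.5),C3,(475.5,184.5)))
b=cv2.imread("pics/w3.png"); cv2.imwrite("pics/z3.png",cv2.resize(b[145:235,275:360],None,fx=6,fy=6,interpolation=cv2.INTER_CUBIC))
E
```

```text
(array([0.44818124, 0.26886524, 0.02104528]), [np.float64(0.0004944328573256685), np.float64(0.0004944328573257704)]) (array([0.52779539, 0.27631802, 0.02423313]), [np.float64(9.967076674526892e-05), np.float64(9.967076674518774e-05)])
```

View pics/z3.png

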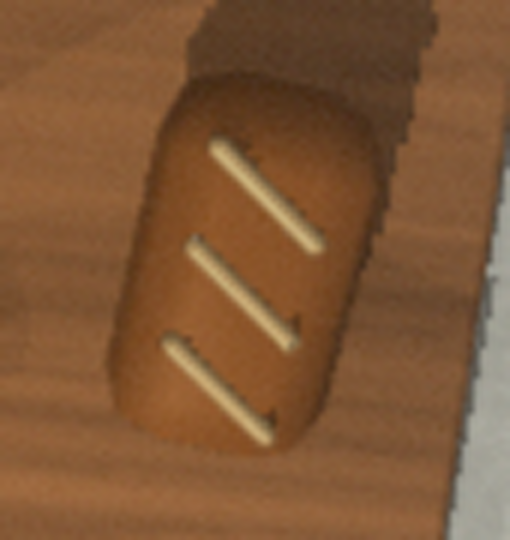

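Slash centres give the roll at about (0.558, 0.075), yaw -0.12, top at 0.057 m. The tongs are at about (0.484, 0.2975), yaw 0.153, with pad tops at 0.021–0.024 m. The pad width measures 59 mm and the pad length 80 mm, which matches the text. I'll approach the tongs now.

Request:
inch_along(segments=[0.0057, 0.046, 0, 0, 0, 0, 0.0057, 0.046, 0, 0, 0, 0, 0.0057, 0.046, 0, 0, 0, 0, 0.0057, 0.046, 0, 0, 0, 0, 0.0057, 0.046, 0, 0, 0, -0.019, 0, 0, 0, 0, 0, 0, 0, 0, 0, 0, 0, 0])

```text
t: 3.88
ee_pos: [0.4832, 0.2969, 0.2315]
ee_rot: [0.0, -0.077, 0.997, -0.0]
contact_force: [0.6, -0.3, 0.7]
gripper_width: 0.0846
grip_force: 0.0
```

Request:
inch_along(segments=[0, 0, 0.045, 0, 0, 0, 0, 0, 0.045, 0, 0, 0, 0, 0, 0.045, 0, 0, 0, 0, 0, 0.035, 0, 0, 0, 0, 0, 0, 0, 0, 0, 0, 0, 0, 0, 0, 0])

```text
t: 4.62
ee_pos: [0.485, 0.2963, 0.063]
ee_rot: [0.001, -0.076, 0.997, 0.0]
contact_force: [1.0, 0.1, 0.5]
gripper_width: 0.0849
grip_force: 0.0
```

```bash
python3 - <<'E'
from h import *
print(tool())
E
```

```text
(array([[-9.88422192e-01, -1.51718304e-01,  1.76819809e-03],
       [-1.51717254e-01,  9.88423677e-01,  7.14213150e-04],
       [-1.85608806e-03,  4.37677969e-04, -9.99998182e-01]]), array([0.48498798, 0.29625937, 0.0630462 ]))
```

Request:
inch_along(segments=[0, 0.001, 0.03, 0, 0, 0, 0, 0, 0.02, 0, 0, 0, 0, 0, 0.012, 0, 0, 0, 0, 0, 0, 0, 0, 0, 0, 0, 0, 0, 0, 0])

```text
t: 5.25
ee_pos: [0.4844, 0.2977, 0.0002]
ee_rot: [0.001, -0.077, 0.997, 0.0]
contact_force: [0.4, 0.1, -0.5]
gripper_width: 0.085
grip_force: 0.0
```

Request:
inch_along(segments=[0, 0, 0, 0, 0, 0, 0, 0, 0, 0, 0, 0, 0, 0, 0, 0, 0, 0, 0, 0, 0, 0, 0, 0, 0, 0, 0, 0, 0, 0, 0, 0, 0, 0, 0, 0, 0, 0, 0, 0, 0, 0, 0, 0, 0, 0, 0, 0], jaw=0.053, grip_force=30)

```text
t: 6.25
ee_pos: [0.4847, 0.298, 0.0008]
ee_rot: [0.001, -0.077, 0.997, 0.0]
contact_force: [-1.6, -0.5, 6.2]
gripper_width: 0.0532
grip_force: 8.5
```

Request:
inch_along(segments=[0, 0, -0.02, 0, 0, 0, 0, 0, -0.03, 0, 0, 0, 0, 0, -0.04, 0, 0, 0, 0, 0, -0.04, 0, 0, 0, 0, 0, 0, 0, 0, 0, 0, 0, 0, 0, 0, 0, 0, 0, 0, 0, 0, 0])

```text
t: 7.12
ee_pos: [0.4827, 0.2969, 0.1279]
ee_rot: [-0.001, -0.077, 0.997, -0.0]
contact_force: [-0.3, 0.3, -1.2]
gripper_width: 0.053
grip_force: 6.1
```

```bash
python3 - <<'E'
from h import *
import pickle
print(tool()); C=cam("wrist"); im=vision.camera("wrist"); pickle.dump(C,open("C4","wb")); cv2.imwrite("pics/w4.png",im)
cv2.imwrite("pics/s4.png",vision.camera("side")); cv2.imwrite("pics/t4.png",vision.camera("top"))
E
```

```text
(array([[-9.88279243e-01, -1.52639009e-01, -2.33916568e-03],
       [-1.52636588e-01,  9.88281678e-01, -1.18177899e-03],
       [ 2.49214016e-03, -8.10885379e-04, -9.99996566e-01]]), array([0.48269769, 0.29690079, 0.12790116]))
```

View pics/w4.png

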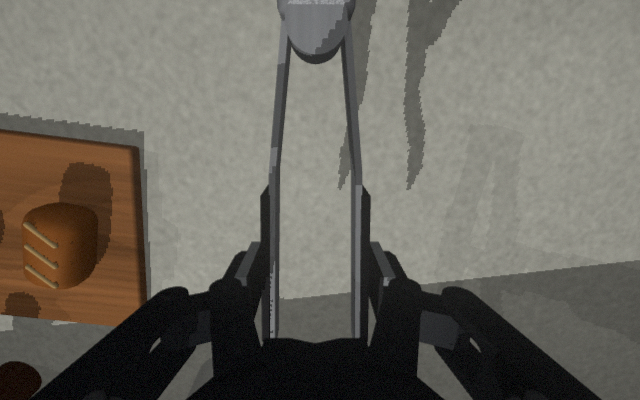

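The tongs are held symmetrically about column 316, with the hinge at (316,25). Next I'll rotate to the roll's yaw and travel above it.

Request:
inch_along(segments=[0, 0, 0, 0, 0, 0.091, 0, 0, 0, 0, 0, 0.091, 0, 0, 0, 0, 0, 0.091, 0, 0, 0, 0, 0, 0])

```text
t: 7.78
ee_pos: [0.4834, 0.2972, 0.1287]
ee_rot: [-0.0, 0.06, 0.998, -0.0]
contact_force: [-0.4, -0.0, -0.8]
gripper_width: 0.0531
grip_force: 6.1
```

Request:
inch_along(segments=[0.0006, -0.0351, 0, 0, 0, 0, 0.0006, -0.0351, 0, 0, 0, 0, 0.0006, -0.0351, 0, 0, 0, 0, 0.0006, -0.0351, 0, 0, 0, 0, 0.0006, -0.0351, 0, 0, 0, 0, 0.0006, -0.0351, 0, 0, 0, 0, 0, 0, 0, 0, 0, 0, 0, 0, 0, 0, 0, 0])

```text
t: 8.78
ee_pos: [0.455, 0.089, 0.1293]
ee_rot: [0.0, 0.06, 0.998, 0.0]
contact_force: [-0.2, 1.4, -0.3]
gripper_width: 0.0531
grip_force: 6.1
```

```bash
python3 - <<'E'
from h import *
print(tool()); t=vision.camera("top");s=vision.camera("side");w=vision.camera("wrist")
for n,i in zip("tsw",(t,s,w)): cv2.imwrite(f"pics/{n}5.png",i)
f=lambda i,x0,y0,w,h,k:cv2.resize(i[y0:y0+h,x0:x0+w],None,fx=k,fy=k,interpolation=cv2.INTER_CUBIC)
cv2.imwrite("pics/c5.png",np.hstack([f(t,250,150,100,130,4),f(s,265,165,100,130,4)]))
E
```

```text
(array([[-9.92899798e-01,  1.18953732e-01,  2.52722032e-05],
       [ 1.18953732e-01,  9.92899712e-01,  4.13773282e-04],
       [ 2.41271127e-05,  4.13841631e-04, -9.99999914e-01]]), array([0.45502806, 0.08904329, 0.12926288]))
```

View pics/c5.png

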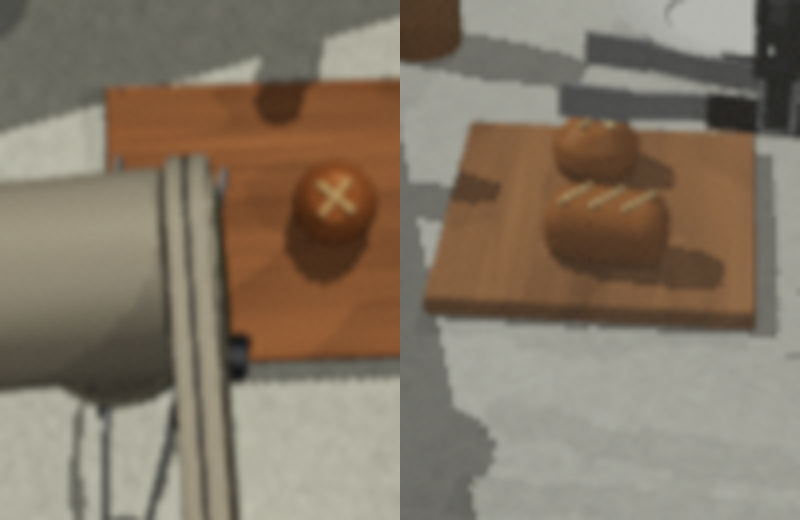

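Side crop: near jaw tip at px (305,190), far tip at (312,176). Top crop: jaw tips peeking past the arm at about (279.5,190) and (305.5,193). I'll compare these with the predicted jaw position.

```bash
python3 - <<'E'
from h import *
t=cam("top");s=cam("side")
A=tri(t,(279.5,189.5),s,(305,187)); B=tri(t,(305.5,193),s,(311.7,174)); print(A,B)
M=(A[0]+B[0])/2; print(M, np.linalg.norm(A[0]-B[0]))
R,p=tool()
def pr(C,X): K,Rc,o=C; q=K@(Rc.T@(X-o)); return q[:2]/q[2]
for sy in(1,-1):
  for dz in(.0,.022):
    X=p+R@np.array([-.125,sy*.035,-(.0+dz)]); print(sy,dz,X.round(3),"side",pr(s,X).round(1),"top",pr(t,X).round(1))
E
```

```text
(array([0.58233654, 0.1069571 , 0.14559305]), [np.float64(0.00043401818465229236), np.float64(0.0004340181846521479)]) (array([0.57302222, 0.04075434, 0.14662517]), [np.float64(0.0010073411867227715), np.float64(0.0010073411867227817)])
[0.57767938 0.07385572 0.14610911] 0.06686274589930949
1 0.0 [0.583 0.11  0.129] side [304.6 193.8] top [279.2 190.3]
1 0.022 [0.583 0.11  0.151] side [304.6 185.4] top [278.2 188.5]
-1 0.0 [0.575 0.04  0.129] side [311.2 180.3] top [306.1 193.2]
-1 0.022 [0.575 0.04  0.151] side [311.3 172.2] top [305.7 191.5]
```

The prediction matches the measurement to within about 2 mm and the tongs are level, so I'll descend to straddle the roll.

Request:
inch_along(segments=[0.001, -0.001, 0.025, 0, 0, 0, 0, 0, 0.025, 0, 0, 0, 0, 0, 0.02, 0, 0, 0, 0, 0, 0.015, 0, 0, 0, 0, 0, 0.01, 0, 0, 0, 0, 0, 0.008, 0, 0, 0, 0, 0, 0, 0, 0, 0, 0, 0, 0, 0, 0, 0])

```text
t: 9.93
ee_pos: [0.4543, 0.0879, 0.0268]
ee_rot: [0.0, 0.06, 0.998, 0.0]
contact_force: [1.0, -0.1, -0.7]
gripper_width: 0.053
grip_force: 6.1
```

```bash
python3 - <<'E'
from h import *
print(tool()[1]); t=vision.camera("top");s=vision.camera("side")
f=lambda i,x0,y0,w,h,k:cv2.resize(i[y0:y0+h,x0:x0+w],None,fx=k,fy=k,interpolation=cv2.INTER_CUBIC)
cv2.imwrite("pics/c6.png",np.hstack([f(t,250,150,100,130,4),f(s,265,165,100,130,4)]))
E
```

```text
[0.45432912 0.08789372 0.02684549]
```

View pics/c6.png

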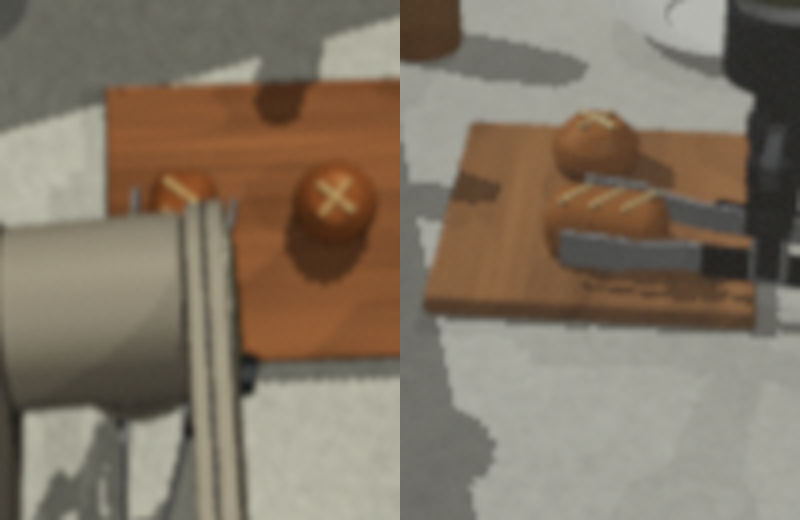

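The jaws straddle the roll: in the top crop they are at columns 137 and 235, with the roll between 148 and 215. The side crop shows the near jaw along its flank. Closing at 40 N.

Request:
inch_along(segments=[0, 0, 0, 0, 0, 0, 0, 0, 0, 0, 0, 0, 0, 0, 0, 0, 0, 0, 0, 0, 0, 0, 0, 0, 0, 0, 0, 0, 0, 0, 0, 0, 0, 0, 0, 0, 0, 0, 0, 0, 0, 0, 0, 0, 0, 0, 0, 0], jaw=0.03, grip_force=42)

```text
t: 11.02
ee_pos: [0.4541, 0.0879, 0.0264]
ee_rot: [0.0, 0.06, 0.998, 0.0]
contact_force: [2.5, 0.1, 3.1]
gripper_width: 0.048
grip_force: 42.9
```

Request:
inch_along(segments=[0, 0, 0, 0, 0, 0, 0, 0, 0, 0, 0, 0, 0, 0, 0, 0, 0, 0, 0, 0, 0, 0, 0, 0])

```text
t: 11.52
ee_pos: [0.454, 0.0879, 0.0264]
ee_rot: [0.0, 0.06, 0.998, 0.0]
contact_force: [1.2, -0.3, 3.1]
gripper_width: 0.0478
grip_force: 42.9
```

The fingers stopped at 47.8 mm, against an expected 44 mm. I'll use the last picture to check before lifting.

```bash
python3 - <<'E'
from h import *
t=vision.camera("top");s=vision.camera("side");w=vision.camera("wrist")
for n,i in zip("tsw",(t,s,w)): cv2.imwrite(f"pics/{n}7.png",i)
f=lambda i,x0,y0,w,h,k:cv2.resize(i[y0:y0+h,x0:x0+w],None,fx=k,fy=k,interpolation=cv2.INTER_CUBIC)
top=np.hstack([f(t,265,175,60,45,6.6667),f(s,290,190,60,45,6.6667)]); 
cv2.imwrite("pics/c7.png",np.vstack([top,cv2.resize(w[150:370,120:520][:, :],(800,290))])[:600])
E
```

```text
(no output)
```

View pics/c7.png

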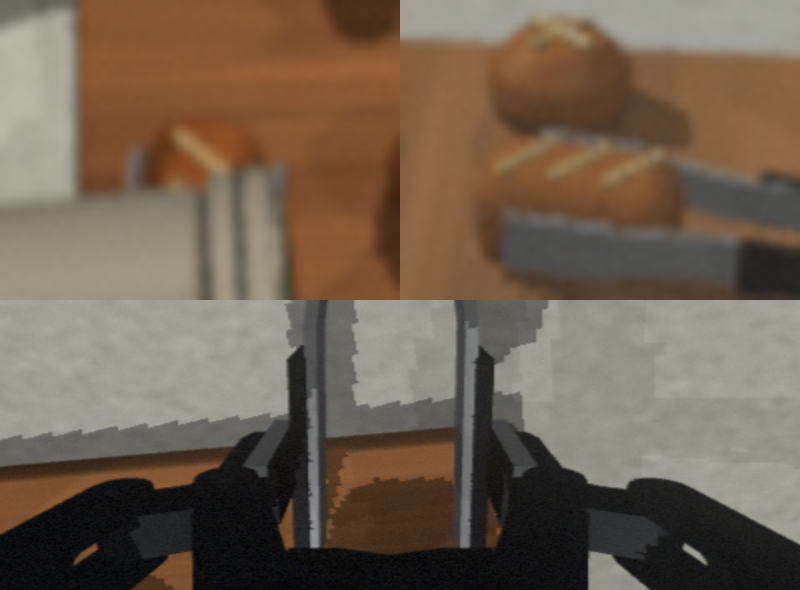

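```bash
python3 - <<'E'
from h import *
t=cam("top");s=cam("side")
A=tri(t,(285.1,197.5),s,(305.5,221.8)); B=tri(t,(307,200.5),s,(311,209.5)); print(A,B,np.linalg.norm((A[0]-B[0])[:2]))
P=plane(s,[(308.75,212.95),(316.7,214),(324.8,215.05)],.057); print(P.round(4),np.arctan2(*(P[0]-P[2])[1::-1]))
R,p=tool(); ax=-R[:,0]
for X in(A[0],B[0]): d=X-p; print("tool fwd",d@ax,"lat",d@R[:,1])
for X in P: d=X-p; print("roll fwd",d@ax,"lat",d@R[:,1])
E
```

```text
(array([0.58086921, 0.10194122, 0.04827759]), [np.float64(0.0011066258338264514), np.float64(0.0011066258338264814)]) (array([0.57291776, 0.04172627, 0.04737799]), [np.float64(0.0019129714275522968), np.float64(0.0019129714275525921)]) 0.06073767877088408
[[0.5771 0.0742 0.057 ]
 [0.5573 0.0769 0.057 ]
 [0.5373 0.0796 0.057 ]] -0.13347416306024992
tool fwd 0.12433056525096069 lat 0.0291218840146461
tool fwd 0.12362911957014716 lat -0.03161177731211366
roll fwd 0.12389264782560118 lat 0.0011674078544467073
roll fwd 0.10394866355098846 lat 0.0014860476500170555
roll fwd 0.0837870872137828 lat 0.001718034809977442
```

Request:
inch_along(segments=[0, 0, 0, 0, 0, 0, 0, 0, 0, 0, 0, 0, 0, 0, 0, 0, 0, 0, 0, 0, 0, 0, 0, 0], jaw=0.03, grip_force=60)

```text
t: 12.18
ee_pos: [0.4541, 0.0879, 0.0265]
ee_rot: [0.0, 0.06, 0.998, 0.0]
contact_force: [0.6, -0.2, 4.4]
gripper_width: 0.0468
grip_force: 61.7
```

The reading falls by 1 mm per 19 N, so it may include finger compliance. A small lift will show whether the roll follows.

Request:
inch_along(segments=[0, 0, -0.01, 0, 0, 0, 0, 0, -0.015, 0, 0, 0, 0, 0, -0.015, 0, 0, 0, 0, 0, 0, 0, 0, 0, 0, 0, 0, 0, 0, 0])

```text
t: 12.8
ee_pos: [0.4538, 0.0879, 0.0663]
ee_rot: [0.0, 0.06, 0.998, 0.0]
contact_force: [-0.6, -0.8, -0.8]
gripper_width: 0.0472
grip_force: 61.7
```

```bash
python3 - <<'E'
from h import *
s=vision.camera("side");cv2.imwrite("pics/s8.png",s); o=cv2.imread("pics/s7.png")
for n,i in(("before",o),("after",s)):
    print(n,[(c+[290,180],st[2:]) for c,st,m in blobs((i[180:240,290:350,2]>165)&(i[180:240,290:350,2].astype(int)-i[180:240,290:350,0]>45),3)])
E
```

```text
before []
after []
```

```bash
python3 - <<'E'
from h import *
i7=cv2.imread("pics/s7.png");i8=cv2.imread("pics/s8.png")
T=i7[207:221,302:332]   # slashes patch
res=cv2.matchTemplate(i8[170:240,280:350],T,cv2.TM_CCOEFF_NORMED); _,v,_,l=cv2.minMaxLoc(res); print(v,l[0]+280,l[1]+170,"from 302,207")
m=lambda i:(i[...,2].astype(int)-i[...,0]>50)&(i[...,2]>130)
for i in(i7,i8): print([(c+[280,180],st[2:]) for c,st,k in blobs(m(i)[180:240,280:350],3)][:12])
C=cam("side")
def pr(C,X): K,Rc,o=C; q=K@(Rc.T@(X-o)); return q[:2]/q[2]
print(pr(C,np.array([.5573,.0769,.057])),pr(C,np.array([.5573,.0769,.097])))
E
```

```text
0.6924914717674255 281 183 from 302,207
[(array([296.7, 215.6]), array([ 48,  46, 831], dtype=int32)), (array([340.9, 206. ]), array([ 19,  18, 287], dtype=int32)), (array([300., 227.]), array([1, 3, 3], dtype=int32))]
[(array([297.4, 216.6]), array([ 50,  46, 826], dtype=int32)), (array([340.4, 199.3]), array([18,  4, 49], dtype=int32)), (array([286.8, 204.9]), array([ 6,  9, 23], dtype=int32)), (array([324.3, 223.3]), array([ 17,  10, 112], dtype=int32)), (array([344.2, 223.6]), array([12,  8, 55], dtype=int32)), (array([320.6, 236.1]), array([10,  9, 34], dtype=int32))]
[316.71368262 213.99266544] [316.95217414 199.70944306]
```

```bash
python3 - <<'E'
from h import *
i7=cv2.imread("pics/s7.png");i8=cv2.imread("pics/s8.png")
T=i7[207:221,302:332]
res=cv2.matchTemplate(i8,T,cv2.TM_CCOEFF_NORMED)
for dy in range(-20,3): k=res[207+dy,297:308]; print(dy,k.max().round(2),k.argmax()-5,end=" | ")
print()
for i in(i7,i8):
  b=(i[195:232,300:336,2].astype(int))
  for row in b[::2,::2]: print(' '.join('%3d'%v for v in row))
  print()
E
```

```text
-20 0.02 5 | -19 -0.05 5 | -18 -0.12 5 | -17 -0.16 5 | -16 -0.2 4 | -15 -0.2 2 | -14 -0.13 1 | -13 -0.05 0 | -12 -0.03 -1 | -11 -0.05 -3 | -10 -0.11 -5 | -9 -0.21 1 | -8 -0.29 1 | -7 -0.34 1 | -6 -0.34 2 | -5 -0.3 5 | -4 -0.26 5 | -3 -0.18 -5 | -2 -0.08 -5 | -1 -0.02 -5 | 0 -0.03 -5 | 1 -0.01 -5 | 2 0.08 -5 | 
156 157 158 150 144 143 139 147 157 138 125 150 163 162 163 162 161 162
142 140 136 138 147 129 131 135 127 110 105 105 137 144 144 138 149 154
140 136 131 139 142 133 126 121 116 106  97  95 106 126 128 128 132 135
140 135 121 132 130 123 118 115 112 105  98  94 101 126 129 127 133 135
140 135 110 109 113 114 111 110 105 100  94  90  91 112 127 128 133 135
139 136 106 100  98  94  92  93  92  91  90  87  85  91  94 113 133 134
137 131 109  84  84  85  84  86  88  89  84  78  88  90  89  90 100 133
137 128 128 103  77  79  97  95  87  83  80  80  88  90  90  92  96 128
132 127 132 133 135 138 135 121 118 115 132 104 102 101  96  94  99 128
132 127 141 147 140 133 136 140 148 140 133 135 134 141 139 121 129 131
135 132 142 124 132 136 145 147 135 135 138 149 149 133 114 100  98 
[... 1248 characters left out ...]
  80  78  77  78  77  77  78  79  81  79  81  80  82
134 110  78  77  75  78  77  79  79  79  79  79  79  81  79  81  82  81
132 134 124 109 102  94  89  87  84  81  83  78  78  78  82  90  87  88
131 136 135 134 130 123 126 125 127 127 126 118 113 119 124 130 126 126
131 135 134 134 131 125 126 126 130 133 138 136 136 139 136 136 130 127
130 135 134 134 128 122 125 123 128 133 136 135 135 139 136 135 134 130
131 135 133 134 127 123 123 124 126 132 135 134 135 137 134 135 125 119
133 134 133 134 127 122 121 123 124 131 131 132 118 118 116 116 115 114
133 131 131 132 125 121 120 122 124 130 129 102  90  92  88  91  92  95
132 131 132 132 123 121 118 122 123 130 129  95  94  94  89  89  89  92
```

The slash pattern has risen about 14 rows with the jaws, and bare board shows where the roll lay. The roll is in the tongs, so I'll raise it and carry it to the plate at (0.483, -0.296).

Request:
inch_along(segments=[0, 0, -0.015, 0, 0, 0, 0, 0, -0.025, 0, 0, 0, 0, 0, -0.03, 0, 0, 0, 0, 0, -0.025, 0, 0, 0, 0, 0, -0.015, 0, 0, 0, 0, 0, 0, 0, 0, 0])

```text
t: 13.6
ee_pos: [0.4547, 0.0879, 0.1776]
ee_rot: [0.001, 0.06, 0.998, 0.0]
contact_force: [0.5, 0.5, -1.2]
gripper_width: 0.0472
grip_force: 61.9
```

Request:
inch_along(segments=[0.001, -0.015, 0, 0, 0, 0, 0.002, -0.025, 0, 0, 0, 0, 0.003, -0.035, 0, 0, 0, 0, 0.003, -0.035, 0, 0, 0, 0, 0.003, -0.035, 0, 0, 0, 0, 0.003, -0.035, 0, 0, 0, 0, 0.003, -0.035, 0, 0, 0, 0, 0.003, -0.035, 0, 0, 0, 0])

```text
t: 14.6
ee_pos: [0.4014, -0.1592, 0.1748]
ee_rot: [-0.001, 0.06, 0.998, 0.0]
contact_force: [0.0, -0.4, -1.4]
gripper_width: 0.047
grip_force: 61.9
```

Request:
inch_along(segments=[0.003, -0.035, 0, 0, 0, 0, 0.003, -0.035, 0, 0, 0, 0, 0.003, -0.03, 0, 0, 0, 0, 0.001, -0.018, 0, 0, 0, 0, 0, -0.01, 0, 0, 0, 0, 0, 0, 0, 0, 0, 0, 0, 0, 0, 0, 0, 0, 0, 0, 0, 0, 0, 0])

```text
t: 15.6
ee_pos: [0.3782, -0.283, 0.1763]
ee_rot: [0.0, 0.059, 0.998, 0.0]
contact_force: [0.7, 0.1, -1.2]
gripper_width: 0.0468
grip_force: 61.9
```

```bash
python3 - <<'E'
from h import *
R,p=tool(); print(p, "roll est",p-R[:,0]*.104)
s=vision.camera("side");t=vision.camera("top");cv2.imwrite("pics/s9.png",s);cv2.imwrite("pics/t9.png",t)
for n,i in(("side",s),("top",t)):
    h=cv2.cvtColor(i,cv2.COLOR_BGR2HSV); m=(h[...,0]<18)&(h[...,1]>120)&(h[...,2]>60)
    print(n,[(c,st.tolist()) for c,st,k in blobs(m,40)])
E
```

```text
[ 0.37818465 -0.28303851  0.17632711] roll est [ 0.48145316 -0.29535167  0.17633551]
side [(array([633.3, 127.7]), [622, 91, 18, 63, 607]), (array([353.4, 111.4]), [342, 108, 24, 11, 126]), (array([267.8, 166.4]), [258, 154, 21, 26, 456]), (array([102. , 294.1]), [18, 160, 190, 240, 3490]), (array([314.1, 220.5]), [272, 194, 81, 50, 3283])]
top [(array([315.1, 205.4]), [277, 170, 79, 72, 5263]), (array([444.2, 225.5]), [435, 211, 20, 30, 529])]
```

```bash
python3 - <<'E'
from h import *
print(plane(cam("top"),(444.2,225.5),.205),tri(cam("top"),(444.2,225.5),cam("side"),(353.4,112)))
t=cv2.imread("pics/t9.png"); o=cv2.imread("pics/top0.png")
for i in(o,t):
    m=(i.min(2)>165)[185:280,385:475]; b=max(blobs(m,50),key=lambda q:q[1][4]); print(b[0]+[385,185],b[1])
    for y in(245,250,255): xs=np.flatnonzero(i[y,385:475].min(1)>160)+385; print(y,xs.min(),xs.max())
print(plane(cam("top"),(429,233),.015)); s=sensors.observe(); print(s["t"],s["grip_force"],s["gripper_width"])
E
```

```text
[[ 0.47866966 -0.29089708  0.205     ]] (array([ 0.48157257, -0.29385603,  0.19365657]), [np.float64(0.0014548264437250773), np.float64(0.0014548264437250211)])
[428.9 231.9] [  11   11   68   70 3519]
245 399 461
250 402 459
255 406 454
[427.4 215.7] [  10    0   80   79 3307]
245 385 447
250 385 443
255 385 439
[[ 0.48216171 -0.29539212  0.015     ]]
15.7 61.93424463272095 0.047316387790805964
```

The roll measures (0.482, -0.294), about 2 mm from the plate centre at (0.482, -0.295). It is at the right height, at rest, and the grip is steady. Handing in.

Request:
inch_along(segments=[0, 0, 0, 0, 0, 0, 0, 0, 0, 0, 0, 0, 0, 0, 0, 0, 0, 0, 0, 0, 0, 0, 0, 0])

```text
t: 16.2
ee_pos: [0.3779, -0.2837, 0.1763]
ee_rot: [0.0, 0.06, 0.998, -0.0]
contact_force: [0.3, -1.0, -0.9]
gripper_width: 0.047
grip_force: 61.9
```

```bash
python3 -c "from workcell import r, vision, ticket, sensors; print(ticket.finish_job())"
```

```text
the job is handed in; nothing more can be done
None
```

I handed the job in at 16.2 s with the roll pinched in the closed tongs about 15 cm above the plate, within a few mm of its centre by the top and side cameras; no verdict came back, and I gripped at about 60 N because the fingers stopped at 47–48 mm instead of 44 mm.

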